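# Walk the heavy battery into its charging cradle

## Robot

A 7-joint arm with a two-finger parallel gripper is mounted at the origin on the work surface. World frame = base frame: x ahead of the robot, y to its left, z up, the work surface at z = 0. Lengths are in mm, angles in degrees, forces in N, time in s.
With the tool pointing down it reaches from about 350 to 775 mm from the base axis. Payload 3.1 kg.
Tool frame: the origin (TCP) lies midway between the tips of the shut fingers; the grasp point (between the pads) lies 19 mm behind it; z points along the fingers, y is the line along which they close (so a half turn about z gives the same grasp; the last joint's range is limited). The gripper opens to 85 mm and grips with 20 to 120 N. Pads are 22 mm wide; open, the fingers measure 114 mm over their backs; the gripper's body (76 mm by 85 mm) begins 54 mm behind the grasp point. The pads swing forward as they close: fully open they stand 13 mm farther back than shut.
Start: joints at [67.454, 17.813, 0.802, 86.603, -0.252, 75.585, -1.558], TCP at [189.557, -516.319, 231.304] pointing down, gripper open.
Joint ranges: [-154.91, 154.91], [-16.99, 109.72], [-72.82, 74.43], [7.12, 147.25], [-82.49, 262.49], [11.32, 116.49], [-174.64, 174.64]. Speed limits (degrees/s): [159.86, 159.86, 180, 180, 180, 180, 180].

## Interface

Orientations are given as a 3x3 rotation matrix whose columns are the frame's x, y, z axes.
In Python, from rig import env, eyes gives the robot as it stands. The module is installed in compiled form; this text tells all that it offers.
- The arm moves only by the shell command python3 -m crank 'ROWS' [OPENING] [FORCE]. ROWS is JSON, a list of rows, each a list of 2 entries, a list of its own where there are three numbers: the shift along the tool's x, y, z in mm, then the turn, a rotation vector about the tool's x, y, z in degrees. In form: [[[tx, ty, tz], [ax, ay, az]], ...]. A call has 1 to 20 rows; each row shifts and turns the commanded pose from where the row before left it, along the tool's axes as they then stand; what a row does not reach is not made up. A row lasts 1/10 s, in which the tool goes at most 50 mm and 8.59 degrees, less where a joint would pass 70% of its speed; a pose out of reach is approached as far as the arm can. A call is refused whole if a number of a shift passes 50 or a number of a turn 8.59, either way. A call with a gripper value outside its range is refused whole. OPENING is the finger opening in mm, from 0 to 85.4, set as the call begins (- or left out, the last holds). The fingers move at their own pace and stop on an object; FORCE is the grip in N (left out, the last holds). Time passes only in rows, so rows that do not move let the fingers close. It gives the time, the measured TCP pose, the force, the opening and the grip force at its end, in the units of the state.
- env.get_obs(): the state, without advancing time (a new reading comes with each control period).
- eyes.camera(name): name is "scene" or "top"; returns a dict with "pixels" (420x560x3 uint8, red, green, blue), "z_map" (420x560 float32, mm along the optical axis (not along the pixel's ray), 0 where there is no reading), "K" (3x3 intrinsics, pixels), "dist" ([k1, k2, p1, p2, k3] as OpenCV has them; the pictures are not rectified), "extrinsics" (4x4, takes a point from camera to world coordinates). Camera axes: x right, y up, looking along -z (the intrinsics and any distortion apply to the point x, -y, -z); pixel columns grow to the right and rows downward; lengths in mm; the calibration is good to about 2 mm. A picture is of the moment at which its call begins.
- env.sign_off(): hands the job in; it is judged then, once.
The state is a dict: "time_s": time; "joint_pos": joint angles; "dq": joint speeds; "joint_torque": joint torques, N m; "eef_pos": TCP position; "tool_rot": TCP orientation; "wrist_force": force on the tool from outside, world axes, zero at the start; "torque": the same for the moment, N m; "opening": opening from 0.0 (shut) to 1.0 (fully open); "grip_force": force on a finger pad.
Only numpy, scipy, OpenCV 4.12 (cv2) and the standard library are available. Lean on these libraries where they do the work, as an engineer would, in place of code of your own. Each camera call takes 0.05 s, during which the arm holds its last target. There are 200 camera calls.

## Task

The heavy battery pack must go home in its charging cradle: walk it across the bench by pushing its near side at alternate ends, first swinging its left end about 5 cm ahead of the right, then its right end as far ahead of the left, and so on, until its front is flush against the contact plate at both ends and has been pressed lightly against it. Never press on the battery with more than 23 N, keep it flat on its feet, and do not disturb the tin, the mug or the wrench.

Things in the scene. Friction and masses are not known exactly. Their poses are not given: they have to be found in the camera images.
- battery: Heavy battery pack, a grey box with a black lid: 100 mm deep (its x), 240 mm wide (its y), 86 mm high, about 4.1 kg (5 % more or less), on four rubber feet 7 mm high, 30 mm before and behind and 70 mm left and right of its centre. Origin at the centre of its underside; x ahead to the cradle, y to its left, z up. Sliding it by a push at the middle takes 21 to 27 N. Its near side is a smooth steel strip. No grips.
- push_left (a point): Point on the battery's near side to push its left end: 14 mm from that end (50 mm behind its centre, 106 mm to its left, 41 mm high); axes as the battery's. A forward push here takes only 11 to 16 N; the battery then turns about the feet of its right end, and the corners of that end swing back a quarter to a third as far.
- push_right (a point): The same point for the right end: 50 mm behind the battery's centre, 106 mm to its right, 41 mm high; 11 to 16 N, and it turns about the feet of its left end.
- front_left (a point): The battery's front left upright edge, half-way up (50 mm ahead of its centre, 120 mm to its left, 43 mm high); axes as the battery's.
- front_right (a point): The battery's front right upright edge, half-way up (50 mm ahead of its centre, 120 mm to its right, 43 mm high); axes as the battery's.
- ahead (a point): Sighting point 150 mm straight ahead of the battery's centre at half its height (43 mm), not a thing to touch: it shows which way the battery heads; axes as the battery's.
- cradle: Steel charging cradle fixed to the bench: rigid upright contact plate 302 mm wide, 75 mm high, with a cheek at each end coming 40 mm forward, 40 mm high, and a grey charger behind. Origin on the bench at the middle of the plate's near face; x points into the plate (the way the battery goes), y left along it, z up. Cheeks' inner faces at y = +145 and -145 mm: 25 mm to spare at each side.
- tin: Bystander: squat metal tin, 64 mm across, 75 mm high; origin at the centre of its underside.
- cup: Bystander: white mug, 76 mm across, 90 mm high; origin at the centre of its underside.
- wrench: Bystander: wrench lying on the bench, its length along its x; origin under its middle.

How it is judged:
By the outcome, as a careful person would: the job done as asked, in the order asked, and still so for the second after the job is handed in, with the robot touching nothing.
It also fails if it takes over 72 s, if anything falls off the work surface, if the arm or the gripper's body presses on something with over 40 N, if the wrist force passes 120 N, or if a joint passes its speed limit or range.

## Working session

There is one attempt and no reset: what is moved stays moved. The work goes in short steps, Python scripts to look and compute and a shell command to move; the robot and the scene stay as the last step left them, time stands still between calls to the robot, and variables do not carry over. Pictures are saved under pics/ and viewed, at most 10 in all, crops included, and the job is handed in when it is done.

```bash
mkdir -p pics
python3 - <<'E'
from rig import env, eyes
import cv2,numpy as np
o=env.get_obs(); print({k:np.round(v,2).tolist() for k,v in o.items()})
for n in("scene","top"):
    c=eyes.camera(n); cv2.imwrite(f"pics/{n}0.png",c["pixels"][:,:,::-1]); np.savez(f"{n}0.npz",**c)
    print(n,c["K"].tolist(),c["dist"],np.round(c["extrinsics"],3).tolist())
E
```

```text
{'time_s': 0.0, 'joint_pos': [67.46, 17.86, 0.8, 86.69, -0.25, 75.58, -1.56], 'dq': [-0.02, 0.05, 0.02, 0.01, -0.01, 0.12, -0.02], 'joint_torque': [0.0, -37.99, 0.15, -23.06, 0.01, 0.01, 0.0], 'eef_pos': [189.26, -515.65, 230.22], 'tool_rot': [[0.94, 0.34, -0.0], [0.34, -0.94, 0.0], [-0.0, -0.0, -1.0]], 'wrist_force': [-0.92, 0.01, -0.56], 'torque': [-0.01, -0.04, 0.02], 'grip_force': 0.0, 'opening': 1.0}
scene [[442.8137532160464, 0.0, 284.0209432899798], [0.0, 442.8137532160464, 211.68283996503624], [0.0, 0.0, 1.0]] [0.01588417 0.         0.         0.         0.        ] [[0.571, -0.599, 0.561, 1028.952], [0.821, 0.418, -0.389, -297.651], [-0.001, 0.683, 0.731, 641.783], [0.0, 0.0, 0.0, 1.0]]
top [[494.34861640538423, 0.0, 276.08842634717104], [0.0, 494.34861640538423, 209.91020054160643], [0.0, 0.0, 1.0]] [0.04491794 0.         0.         0.         0.        ] [[-0.022, 0.996, -0.091, 464.266], [-1.0, -0.023, -0.004, 5.253], [-0.006, 0.091, 0.996, 1244.45], [0.0, 0.0, 0.0, 1.0]]
```

View pics/scene0.png

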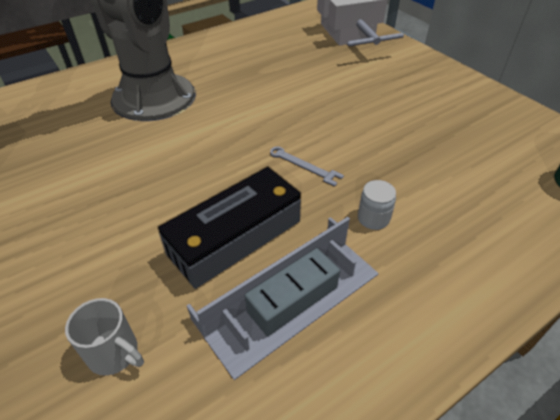

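View pics/top0.png

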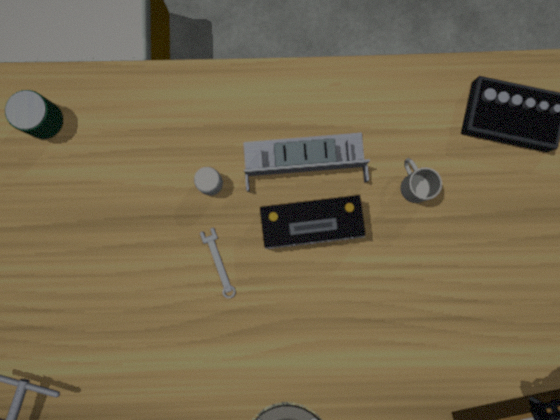

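The top view shows the battery centred near pixel (313,222) with its long side to the cradle. The plate is along (245,172)–(367,163), the tin at (208,181), the mug at (422,186) and the wrench around (218,262). The robot base is at the bottom, so up in the picture is +x.

```bash
cat > h.py <<'E'
import numpy as np,cv2
from rig import env,eyes
def cloud(c):
    Z=c["z_map"];h,w=Z.shape
    u,v=np.meshgrid(np.arange(w),np.arange(h))
    n=cv2.undistortPoints(np.stack([u,v],-1).reshape(-1,1,2).astype(np.float64),c["K"],c["dist"]).reshape(h,w,2)
    P=np.stack([n[...,0]*Z,-n[...,1]*Z,-Z],-1)
    E=c["extrinsics"]; W=P@E[:3,:3].T+E[:3,3]; W[Z<=0]=np.nan
    return W
def rect(pts):
    r=cv2.minAreaRect(pts[:,:2].astype(np.float32)); (cx,cy),(a,b),t=r
    B=cv2.boxPoints(r); return r,B
E
python3 - <<'E'
from h import *
for n in("top","scene"):
    c=dict(np.load(n+"0.npz"));W=cloud(c);x,y,z=np.moveaxis(W,-1,0)
    roi=(x>350)&(x<800)&(abs(y)<350)
    print(n,"bench z",np.nanmedian(z[roi]))
    for lo,hi,nm in((80,96,"lid"),(60,79,"plate"),(30,48,"cheek/charger")):
        m=(roi&(z>lo)&(z<hi)).astype(np.uint8)
        k,L,S,C=cv2.connectedComponentsWithStats(m)
        for i in range(1,k):
            if S[i,4]<12: continue
            p=W[L==i]; r,B=rect(p); print(nm,S[i].tolist(),"z",np.median(p[:,2]).round(1),"c",np.round(r[0],1),"s",np.round(r[1],1),round(r[2],2),np.round(B).tolist())
E
```

```text
top bench z 1.2505162892562112
lid [408, 167, 23, 32, 141] z 89.8 c [ 626.5 -325.4] s [48.1 74.1] 89.11 [[589.0, -349.0], [663.0, -350.0], [664.0, -302.0], [590.0, -301.0]]
lid [260, 194, 106, 53, 4218] z 86.6 c [544.3 -74.2] s [ 98.1 239.8] 5.54 [[484.0, 40.0], [507.0, -198.0], [605.0, -189.0], [582.0, 50.0]]
plate [244, 139, 126, 33, 985] z 62.9 c [707.4 -63. ] s [ 66.6 299.9] 3.21 [[666.0, 85.0], [683.0, -215.0], [749.0, -211.0], [732.0, 89.0]]
plate [311, 153, 5, 8, 12] z 62.1 c [700.1 -81.8] s [17.5  7.2] 24.23 [[691.0, -82.0], [694.0, -89.0], [710.0, -82.0], [707.0, -75.0]]
plate [406, 158, 17, 42, 113] z 71.6 c [ 638.9 -313.8] s [104.4  28. ] 7.74 [[585.0, -307.0], [589.0, -335.0], [692.0, -321.0], [689.0, -293.0]]
plate [194, 167, 27, 26, 525] z 74.8 c [650.3 175.4] s [63.3 61.3] 88.22 [[619.0, 145.0], [680.0, 143.0], [682.0, 206.0], [621.0, 208.0]]
plate [332, 236, 33, 4, 34] z 73.4 c [ 502.4 -158.8] s [ 2.  77.5] 5.65 [[498.0, -120.0], [505.0, -197.0], [507.0, -197.0], [500.0, -120.0]]
plate [282, 240, 49, 6, 49] z 72.5 c [492.6 -58.7] s [  2.  114.3] 5.6 [[486.0, -2.0], [4
[... 3262 characters left out ...]
724.3 -114.3] s [249.7  80.2] 67.5 [[640.0, -214.0], [714.0, -245.0], [809.0, -14.0], [735.0, 16.0]]
cheek/charger [89, 315, 31, 15, 205] z 39.2 c [ 597.2 -327.4] s [44.8 10.1] 68.6 [[584.0, -346.0], [594.0, -350.0], [610.0, -308.0], [601.0, -305.0]]
cheek/charger [127, 328, 6, 16, 55] z 38.5 c [ 640.7 -305.5] s [ 2.9 25.6] 64.13 [[629.0, -301.0], [652.0, -312.0], [653.0, -310.0], [630.0, -299.0]]
cheek/charger [104, 349, 23, 17, 153] z 39.1 c [ 661.5 -334.6] s [ 5.3 30.4] 4.05 [[658.0, -320.0], [660.0, -350.0], [665.0, -350.0], [663.0, -319.0]]
cheek/charger [136, 358, 8, 9, 37] z 41.6 c [ 689.  -311.3] s [12.2  6. ] 63.91 [[684.0, -315.0], [689.0, -318.0], [694.0, -307.0], [689.0, -304.0]]
```

```bash
python3 -m crank '[[[0,0,0],[0,0,7.3]],[[0,0,0],[0,0,7.3]],[[20,-34,0],[0,0,0]],[[20,-34,0],[0,0,0]],[[20,-34,0],[0,0,0]],[[20,-34,0],[0,0,0]],[[20,-34,0],[0,0,0]],[[20,-34,0],[0,0,0]],[[20,-34,0],[0,0,0]],[[20,-34,0],[0,0,0]],[[20,-34,0],[0,0,0]],[[20,-34,0],[0,0,0]],[[20,-34,0],[0,0,0]],[[20,-34,0],[0,0,0]],[[20,-34,0],[0,0,0]],[[20,-34,0],[0,0,0]],[[20,-34,0],[0,0,0]],[[0,0,0],[0,0,0]]]' 0 40
cat >> h.py <<'E'
def yt():
    o=env.get_obs();R=np.array(o["tool_rot"])
    return np.array(o["eef_pos"]),R,o
def to(target,yaw,tilt):
    p,R,o=yt();d=R.T@(np.array(target)-p)
    c,s=np.cos(np.radians(yaw)),np.sin(np.radians(yaw));ct,st=np.cos(np.radians(tilt)),np.sin(np.radians(tilt))
    X=np.array([c*ct,s*ct,st]);Z=np.array([c*st,s*st,-ct]);T=np.c_[X,np.cross(Z,X),Z]
    w=np.degrees(cv2.Rodrigues(R.T@T)[0].ravel())
    print("t",o["time_s"],"pos",p.round(1),"F",np.round(o["wrist_force"],1),"shift(tool)",d.round(1),"turn",w.round(1))
E
python3 -c "
from h import *
to([440,28,120],5.3,25)"
```

```text
time_s: 1.9
eef_pos: [439.7, 27.0, 231.3]
tool_rot: [[0.994, 0.108, 0.001], [0.108, -0.994, 0.005], [0.002, -0.004, -1.0]]
wrist_force: [-0.7, 0.1, -0.1]
opening: -0.001
grip_force: 0.0
t 1.9 pos [439.7  27.  231.3] F [-0.7  0.1 -0.1] shift(tool) [  0.2  -0.5 111.3] turn [-0.4 24.9  0.8]
```

```bash
python3 -m crank '[[[0,0,28],[0,0,0]],[[0,0,28],[0,0,0]],[[0,0,28],[0,0,0]],[[0,0,26],[0,0,0]],[[0,0,0],[0,6.2,0.2]],[[0,0,0],[0,6.2,0.2]],[[0,0,0],[0,6.2,0.2]],[[0,0,0],[0,6.2,0.2]],[[-12,0,25],[0,0,0]],[[-12,0,25],[0,0,0]],[[-12,0,25],[0,0,0]],[[0,0,0],[0,0,0]]]'
python3 - <<'E'
from h import *
to([474,28,36.5],5.3,25)
c=eyes.camera("scene");cv2.imwrite("pics/s1.png",c["pixels"][:,:,::-1])
E
```

```text
time_s: 3.1
eef_pos: [433.4, 15.3, 50.5]
tool_rot: [[0.91, 0.081, 0.406], [0.078, -0.997, 0.024], [0.406, 0.009, -0.914]]
wrist_force: [0.5, 0.4, 1.0]
opening: 0.002
grip_force: 0.0
t 3.1 pos [433.4  15.3  50.5] F [0.5 0.4 1. ] shift(tool) [32.3 -9.5 29.6] turn [ 0.8  1.  -0.4]
```

View pics/s1.png

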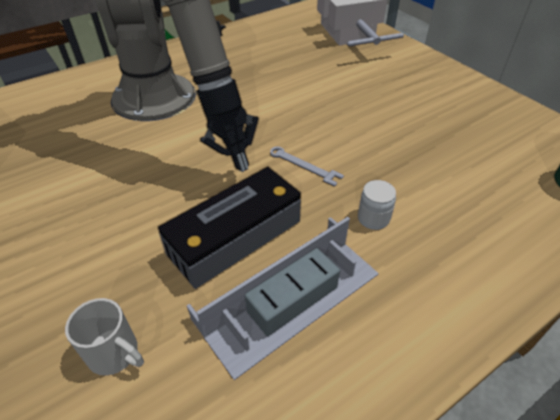

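The fingers, shut and tilted, stand behind the battery's left end, tip at about pixel (242,168), well clear of the wrench.

```bash
python3 -m crank '[[[5.5,-2.4,6.2],[0.2,0.25,-0.1]],[[5.5,-2.4,6.2],[0.2,0.25,-0.1]],[[5.5,-2.4,6.2],[0.2,0.25,-0.1]],[[5.5,-2.4,6.2],[0.2,0.25,-0.1]],[[0,0,0],[0,0,0]],[[0,0,0],[0,0,0]]]'
python3 - <<'E'
from h import *
to([474,28,36.5],5.3,25)
E
```

```text
time_s: 3.75
eef_pos: [465.8, 27.4, 40.1]
tool_rot: [[0.9, 0.09, 0.426], [0.081, -0.996, 0.039], [0.428, -0.0, -0.904]]
wrist_force: [-0.7, 0.1, -0.5]
opening: 0.003
grip_force: 0.0
t 3.75 pos [465.8  27.4  40.1] F [-0.7  0.1 -0.5] shift(tool) [5.9 0.1 6.7] turn [ 0.1 -0.3 -0.1]
```

```bash
python3 -m crank '[[[-1.5,0,3.2],[0,0,0]],[[1.1,0,0.5],[0,0,0]],[[1.1,0,0.5],[0,0,0]],[[1.1,0,0.5],[0,0,0]],[[1.1,0,0.5],[0,0,0]],[[1.1,0,0.5],[0,0,0]],[[1.1,0,0.5],[0,0,0]],[[1.1,0,0.5],[0,0,0]]]'; python3 -m crank '[[[1,0,0.45],[0,0,0]],[[1,0,0.45],[0,0,0]],[[1,0,0.45],[0,0,0]]]'
```

```text
time_s: 4.55
eef_pos: [472.6, 28.2, 35.2]
tool_rot: [[0.902, 0.091, 0.423], [0.082, -0.996, 0.038], [0.425, 0.0, -0.905]]
wrist_force: [-3.6, 1.2, 1.1]
opening: -0.003
grip_force: 2.0
time_s: 4.85
eef_pos: [472.8, 27.8, 33.5]
tool_rot: [[0.904, 0.09, 0.418], [0.082, -0.996, 0.037], [0.42, 0.001, -0.908]]
wrist_force: [-8.3, -0.7, 1.8]
opening: 0.002
grip_force: 4.8
```

```bash
python3 -m crank '[[[1.9,-0.6,0.6],[-0.2,0,0.4]],[[1.9,-0.6,0.6],[-0.2,0,0.4]],[[1.9,-0.6,0.6],[-0.2,0,0.4]],[[1.9,-0.6,0.6],[-0.27,0,0.59]]]';python3 -m crank '[[[1.9,-0.7,0.7],[-0.27,0,0.59]],[[1.9,-0.7,0.7],[-0.27,0,0.59]],[[1.9,-0.7,0.7],[-0.27,0,0.59]],[[1.9,-0.7,0.7],[-0.27,0,0.59]],[[1.9,-0.7,0.7],[-0.27,0,0.59]]]'
```

```text
time_s: 5.25
eef_pos: [476.2, 29.4, 31.8]
tool_rot: [[0.91, 0.053, 0.412], [0.05, -0.999, 0.018], [0.413, 0.004, -0.911]]
wrist_force: [-11.3, -1.1, -2.2]
opening: -0.001
grip_force: 5.8
time_s: 5.75
eef_pos: [486.5, 33.6, 32.7]
tool_rot: [[0.911, -0.003, 0.413], [-0.001, -1.0, -0.005], [0.413, 0.004, -0.911]]
wrist_force: [-10.9, -0.6, -1.8]
opening: 0.0
grip_force: 5.8
```

```bash
python3 -m crank '[[[2.0,-0.7,0.4],[-0.25,0,0.55]],[[2.0,-0.7,0.4],[-0.25,0,0.55]],[[2.0,-0.7,0.4],[-0.25,0,0.55]],[[2.0,-0.7,0.4],[-0.25,0,0.55]],[[2.0,-0.7,0.4],[-0.25,0,0.55]],[[2.0,-0.7,0.4],[-0.25,0,0.55]],[[2.0,-0.7,0.4],[-0.25,0,0.55]],[[2.0,-0.7,0.4],[-0.25,0,0.55]],[[2.0,-0.7,0.4],[-0.25,0,0.55]],[[2.0,-0.7,0.4],[-0.25,0,0.55]]]'
cat >> h.py <<'E'
C=np.array([673.5,-63.5]);CY=3.2
def bat():
    c=eyes.camera("top");W=cloud(c);x,y,z=np.moveaxis(W,-1,0)
    m=((x>430)&(x<720)&(abs(y+70)<170)&(z>80)&(z<95)).astype(np.uint8)
    k,L,S,_=cv2.connectedComponentsWithStats(m);i=1+S[1:,4].argmax()
    m=(L==i)&(c["pixels"].max(2)<256)
    r,B=rect(W[m]); (a,b),(w,h),t=r
    if w>h: t-=90
    a,b=np.array([a,b])+[-.8,1.4]
    t-=.25
    th=np.radians(t);Rb=np.array([[np.cos(th),-np.sin(th)],[np.sin(th),np.cos(th)]]);q=np.radians(CY)
    Rc=np.array([[np.cos(q),-np.sin(q)],[np.sin(q),np.cos(q)]])
    f=lambda u:Rb@np.array(u)+[a,b]
    g=lambda u:np.round(Rc.T@(f(u)-C),1)
    print("size",np.round([w,h],1),"c",round(a,1),round(b,1),"yaw",round(t,2),"in cradle FL",g([50,120]),"FR",g([50,-120]),"world pushL",f([-50,106]).round(1),"pushR",f([-50,-106]).round(1))
E
python3 -c "
from h import *
bat();to([0,0,0],0,25)"
```

```text
time_s: 6.75
eef_pos: [507.1, 40.6, 37.8]
tool_rot: [[0.905, -0.107, 0.412], [-0.097, -0.994, -0.046], [0.415, 0.002, -0.91]]
wrist_force: [-11.0, 1.1, -2.5]
opening: -0.001
grip_force: 5.7
size [240.   98.5] c 555.9 -73.0 yaw -6.62 in cradle FL [-48.2 106.8] FR [ -89.1 -129.7] world pushL [518.5  38.1] pushR [ 494.  -172.5]
t 6.8 pos [507.8  41.   38.1] F [-10.7   0.4  -1.9] shift(tool) [-471.2   95.  -173.1] turn [ 2.7  0.5 -5.5]
```

```bash
python3 -m crank '[[[1.8,-0.6,0.9],[-0.27,0,0.59]],[[1.8,-0.6,0.9],[-0.27,0,0.59]],[[1.8,-0.6,0.9],[-0.27,0,0.59]],[[1.8,-0.6,0.9],[-0.27,0,0.59]],[[0,0,0],[0,0,0]],[[0,0,0],[0,0,0]],[[0,0,0],[0,0,0]]]'
python3 -c "
from h import *
bat();to([0,0,0],0,25)"
```

```text
time_s: 7.5
eef_pos: [516.3, 42.9, 38.2]
tool_rot: [[0.899, -0.151, 0.411], [-0.137, -0.989, -0.063], [0.416, 0.001, -0.909]]
wrist_force: [-11.7, 1.9, -1.9]
opening: 0.003
grip_force: 5.3
size [239.9  98.5] c 559.1 -73.3 yaw -9.59 in cradle FL [-39.4 102.5] FR [ -92.5 -131.5] world pushL [527.5  39.5] pushR [ 492.2 -169.5]
t 7.55 pos [516.4  42.8  38.2] F [-10.3   1.5  -2. ] shift(tool) [-474.2  120.2 -175. ] turn [ 3.7  0.4 -7.9]
```

```bash
python3 -m crank '[[[-11,0,-5],[0,0,0]],[[-14,0,-6.5],[0,0,0]],[[0,30,0],[0,0,0]],[[0,30,0],[0,0,0]],[[0,30,0],[0,0,0]],[[0,30,0],[0,0,0]],[[0,30,0],[0,0,0]],[[0,30,0],[0,0,0]],[[0,30,0],[0,0,0]],[[0,0,0],[0,0,0]],[[0,0,0],[0,0,0]]]'
python3 -c "
from h import *
to([482,-168,37.5],-9.6,25)"
```

```text
time_s: 8.65
eef_pos: [464.9, -161.8, 42.5]
tool_rot: [[0.892, -0.154, 0.424], [-0.14, -0.988, -0.063], [0.429, -0.003, -0.903]]
wrist_force: [0.1, 1.0, 0.1]
opening: -0.0
grip_force: 0.0
t 8.65 pos [ 464.9 -161.8   42.5] F [0.1 1.  0.1] shift(tool) [14.   3.5 12.2] turn [-0.5 -0.4  0.6]
```

```bash
python3 -m crank '[[[4.7,1.7,5],[-0.2,-0.2,0.3]],[[4.7,1.7,5],[-0.2,-0.2,0.3]],[[1.1,0,0.5],[0,0,0]],[[1.1,0,0.5],[0,0,0]],[[1.1,0,0.5],[0,0,0]],[[1.1,0,0.5],[0,0,0]],[[1.1,0,0.4],[0,0,0]],[[1.1,0,0.4],[0,0,0]],[[1.2,0,0.3],[0,0,0]]]'; python3 -m crank '[[[1.2,0,0.3],[0,0,0]],[[1.2,0,0.3],[0,0,0]],[[1.2,0,0.3],[0,0,0]]]'
```

```text
time_s: 9.55
eef_pos: [481.8, -166.7, 35.6]
tool_rot: [[0.897, -0.164, 0.41], [-0.149, -0.987, -0.067], [0.415, -0.001, -0.91]]
wrist_force: [-7.0, 2.3, 0.4]
opening: -0.0
grip_force: 3.4
time_s: 9.85
eef_pos: [481.8, -167.0, 34.2]
tool_rot: [[0.9, -0.165, 0.403], [-0.15, -0.986, -0.067], [0.409, -0.0, -0.913]]
wrist_force: [-11.1, 2.9, 1.7]
opening: 0.002
grip_force: 5.9
```

```bash
python3 -m crank '[[[1.9,0.6,0.4],[0.15,0,-0.3]],[[1.9,0.6,0.4],[0.2,0,-0.45]],[[1.9,0.6,0.4],[0.27,0,-0.59]],[[1.9,0.7,0.5],[0.27,0,-0.59]],[[1.9,0.7,0.5],[0.27,0,-0.59]],[[1.9,0.7,0.5],[0.27,0,-0.59]],[[1.9,0.7,0.5],[0.27,0,-0.59]],[[1.9,0.7,0.5],[0.27,0,-0.59]]]';python3 -m crank '[[[1.9,0.7,0.6],[0.27,0,-0.59]],[[1.9,0.7,0.6],[0.27,0,-0.59]],[[1.9,0.7,0.6],[0.27,0,-0.59]],[[1.9,0.7,0.6],[0.27,0,-0.59]],[[1.9,0.7,0.6],[0.27,0,-0.59]],[[1.9,0.7,0.6],[0.27,0,-0.59]],[[1.9,0.7,0.6],[0.27,0,-0.59]],[[1.9,0.7,0.6],[0.27,0,-0.59]],[[1.9,0.7,0.6],[0.27,0,-0.59]],[[1.9,0.7,0.6],[0.27,0,-0.59]],[[1.9,0.7,0.6],[0.27,0,-0.59]],[[1.9,0.7,0.6],[0.27,0,-0.59]]]'
python3 -c "
from h import *
bat();to([0,0,0],0,25)"
```

```text
time_s: 10.65
eef_pos: [493.4, -174.0, 35.1]
tool_rot: [[0.912, -0.083, 0.402], [-0.076, -0.997, -0.032], [0.403, -0.002, -0.915]]
wrist_force: [-11.5, 1.4, -2.7]
opening: 0.002
grip_force: 5.7
time_s: 11.85
eef_pos: [517.2, -183.9, 38.1]
tool_rot: [[0.914, 0.053, 0.403], [0.047, -0.999, 0.024], [0.403, -0.003, -0.915]]
wrist_force: [-11.5, 0.2, -1.4]
opening: 0.0
grip_force: 5.6
size [ 98.4 239.7] c 571.9 -74.2 yaw 2.87 in cradle FL [-51.4 114.7] FR [ -52.8 -125.3] world pushL [516.6  29.2] pushR [ 527.2 -182.6]
t 11.9 pos [ 517.8 -184.2   38.4] F [-10.7  -0.5  -2.9] shift(tool) [-479.8 -211.1 -169.5] turn [-1.4  1.2  2.7]
```

```bash
python3 -m crank '[[[1.8,0.7,0.8],[0.27,0,-0.59]],[[1.8,0.7,0.8],[0.27,0,-0.59]],[[1.8,0.7,0.8],[0.27,0,-0.59]],[[1.8,0.7,0.8],[0.27,0,-0.59]],[[1.8,0.7,0.8],[0.27,0,-0.59]],[[1.8,0.7,0.8],[0.27,0,-0.59]],[[1.8,0.7,0.8],[0.27,0,-0.59]],[[1.8,0.7,0.8],[0.27,0,-0.59]],[[1.8,0.7,0.8],[0.27,0,-0.59]],[[1.8,0.7,0.8],[0.27,0,-0.59]],[[1.8,0.7,0.8],[0.27,0,-0.59]],[[1.8,0.7,0.8],[0.27,0,-0.59]],[[1.8,0.7,0.8],[0.27,0,-0.59]],[[1.8,0.7,0.8],[0.27,0,-0.59]],[[1.8,0.7,0.8],[0.27,0,-0.59]],[[1.8,0.7,0.8],[0.27,0,-0.59]],[[0,0,0],[0,0,0]]]'
python3 -c "
from h import *
bat();to([0,0,0],0,25)"
```

```text
time_s: 13.6
eef_pos: [551.2, -191.9, 39.0]
tool_rot: [[0.89, 0.232, 0.394], [0.21, -0.973, 0.097], [0.405, -0.003, -0.914]]
wrist_force: [-10.4, -1.4, -1.8]
opening: 0.005
grip_force: 5.2
size [ 98.4 239.9] c 582.8 -73.4 yaw 14.06 in cradle FL [-64.6 122.5] FR [ -19.4 -113.2] world pushL [508.6  17.3] pushR [ 560.1 -188.4]
t 13.65 pos [ 551.2 -192.    39.1] F [-10.5  -1.   -1.2] shift(tool) [-465.8 -314.2 -162.8] turn [-5.7  1.1 12.1]
```

```bash
python3 -m crank '[[[1.8,0.7,0.8],[0.27,0,-0.59]],[[1.8,0.7,0.8],[0.27,0,-0.59]],[[0,0,0],[0,0,0]],[[0,0,0],[0,0,0]],[[-12,0,-5],[0,0,0]],[[-14,0,-6],[0.2,0,-0.5]],[[0,-30,0],[0.2,0,-0.5]],[[0,-30,0],[0,0,0]],[[0,-30,0],[0,0,0]],[[0,-30,0],[0,0,0]],[[0,-30,0],[0,0,0]],[[0,-30,0],[0,0,0]],[[0,-30,0],[0,0,0]],[[0,0,0],[0,0,0]],[[0,0,0],[0,0,0]]]'
python3 -c "
from h import *
bat();to([498,13.5,37.5],15.3,25)"
```

```text
time_s: 15.15
eef_pos: [479.3, 4.6, 43.8]
tool_rot: [[0.871, 0.276, 0.406], [0.251, -0.961, 0.114], [0.422, 0.003, -0.907]]
wrist_force: [1.5, -0.7, -0.5]
opening: -0.002
grip_force: 0.0
size [ 98.4 239.6] c 584.0 -73.1 yaw 15.44 in cradle FL [-66.5 123.3] FR [ -15.6 -111.3] world pushL [507.6  15.8] pushR [ 564.  -188.6]
t 15.2 pos [479.6   3.6  43.7] F [-0.6 -0.7  0.6] shift(tool) [15.9 -4.5 14.2] turn [-0.1  0.1  0.6]
```

```bash
python3 -m crank '[[[5.7,-2.2,6],[0,0,0]],[[5.7,-2.2,6],[0,0,0.3]],[[1.1,0,0.5],[0,0,0]],[[1.1,0,0.5],[0,0,0]],[[1.1,0,0.5],[0,0,0]],[[1.1,0,0.5],[0,0,0]],[[1.1,0,0.4],[0,0,0]],[[1.1,0,0.4],[0,0,0]],[[1.2,0,0.3],[0,0,0]],[[1.2,0,0.3],[0,0,0]],[[1.2,0,0.3],[0,0,0]],[[1.2,0,0.3],[0,0,0]]]'; python3 -m crank '[[[1.9,-0.6,0.4],[-0.15,0,0.3]],[[1.9,-0.6,0.4],[-0.2,0,0.45]],[[1.9,-0.6,0.4],[-0.27,0,0.59]],[[1.9,-0.7,0.5],[-0.27,0,0.59]],[[1.9,-0.7,0.5],[-0.27,0,0.59]],[[1.9,-0.7,0.5],[-0.27,0,0.59]],[[1.9,-0.7,0.5],[-0.27,0,0.59]],[[1.9,-0.7,0.5],[-0.27,0,0.59]]]'
```

```text
time_s: 16.4
eef_pos: [497.0, 13.6, 34.3]
tool_rot: [[0.88, 0.268, 0.393], [0.245, -0.964, 0.109], [0.407, 0.0, -0.913]]
wrist_force: [-12.2, -3.9, 2.9]
opening: -0.001
grip_force: 6.4
time_s: 17.2
eef_pos: [508.4, 21.7, 35.6]
tool_rot: [[0.899, 0.186, 0.396], [0.171, -0.983, 0.074], [0.403, 0.001, -0.915]]
wrist_force: [-10.7, -3.8, -1.9]
opening: -0.002
grip_force: 5.7
```

```bash
python3 -m crank '[[[1.9,-0.7,0.6],[-0.27,0,0.59]],[[1.9,-0.7,0.6],[-0.27,0,0.59]],[[1.9,-0.7,0.6],[-0.27,0,0.59]],[[1.9,-0.7,0.6],[-0.27,0,0.59]],[[1.9,-0.7,0.6],[-0.27,0,0.59]],[[1.9,-0.7,0.6],[-0.27,0,0.59]],[[1.9,-0.7,0.6],[-0.27,0,0.59]],[[1.9,-0.7,0.6],[-0.27,0,0.59]],[[1.9,-0.7,0.6],[-0.27,0,0.59]],[[1.8,-0.7,0.8],[-0.27,0,0.59]],[[1.8,-0.7,0.8],[-0.27,0,0.59]],[[1.8,-0.7,0.8],[-0.27,0,0.59]],[[1.8,-0.7,0.8],[-0.27,0,0.59]],[[1.8,-0.7,0.8],[-0.27,0,0.59]],[[1.8,-0.7,0.8],[-0.27,0,0.59]],[[1.8,-0.7,0.8],[-0.27,0,0.59]],[[1.8,-0.7,0.8],[-0.27,0,0.59]],[[1.8,-0.7,0.8],[-0.27,0,0.59]]]'
python3 -c "
from h import *
bat();to([0,0,0],0,25)"
```

```text
time_s: 19.0
eef_pos: [543.2, 38.5, 38.3]
tool_rot: [[0.914, -0.016, 0.406], [-0.013, -1.0, -0.009], [0.406, 0.003, -0.914]]
wrist_force: [-11.2, -0.1, -2.2]
opening: -0.006
grip_force: 5.7
size [239.2  96.1] c 601.0 -70.3 yaw -1.54 in cradle FL [-13.  112.7] FR [ -32.8 -126.5] world pushL [553.9  37. ] pushR [ 548.2 -174.9]
t 19.05 pos [543.8  39.1  38.6] F [-10.4  -0.5  -1.8] shift(tool) [-512.    47.5 -185.5] turn [ 0.5  1.  -0.8]
```

```bash
python3 -m crank '[[[1.8,-0.7,0.8],[-0.27,0,0.59]],[[1.8,-0.7,0.8],[-0.27,0,0.59]],[[1.8,-0.7,0.8],[-0.27,0,0.59]],[[1.8,-0.7,0.8],[-0.27,0,0.59]],[[0.9,-0.3,0.4],[-0.14,0,0.3]],[[0.9,-0.3,0.4],[-0.14,0,0.3]]]'; python3 -m crank '[[[0.9,-0.3,0.4],[-0.14,0,0.3]],[[0.9,-0.3,0.4],[-0.14,0,0.3]]]'
python3 -c "
from h import *
bat();to([0,0,0],0,25)"
```

```text
time_s: 19.65
eef_pos: [553.5, 42.2, 38.7]
tool_rot: [[0.911, -0.072, 0.405], [-0.065, -0.997, -0.032], [0.407, 0.003, -0.914]]
wrist_force: [-12.6, -0.1, -0.3]
opening: 0.004
grip_force: 6.1
time_s: 19.85
eef_pos: [555.5, 42.8, 38.8]
tool_rot: [[0.91, -0.083, 0.405], [-0.075, -0.997, -0.037], [0.407, 0.003, -0.914]]
wrist_force: [-12.6, 0.3, -1.6]
opening: 0.001
grip_force: 5.9
size [239.8  98.9] c 605.8 -70.4 yaw -5.67 in cradle FL [-1.000e-01  1.077e+02] FR [ -37.1 -129.4] world pushL [566.5  40. ] pushR [ 545.6 -171. ]
t 19.9 pos [555.8  43.   38.9] F [-10.7   0.7  -1.8] shift(tool) [-518.5   89.  -188.3] turn [ 2.1  1.  -4.3]
```

```bash
python3 -m crank '[[[-12,0,-5],[0,0,0]],[[-14,0,-6],[-0.2,0,0.5]],[[0,30,0],[-0.2,0,0.5]],[[0,30,0],[0,0,0]],[[0,30,0],[0,0,0]],[[0,30,0],[0,0,0]],[[0,30,0],[0,0,0]],[[0,30,0],[0,0,0]],[[0,30,0],[0,0,0]],[[0,0,0],[0,0,0]],[[0,0,0],[0,0,0]]]'
python3 -c "
from h import *
bat();to([535.7,-170,37.5],-5.7,25)"
```

```text
time_s: 21.0
eef_pos: [515.1, -163.7, 43.0]
tool_rot: [[0.902, -0.103, 0.42], [-0.095, -0.995, -0.04], [0.422, -0.003, -0.907]]
wrist_force: [0.1, 0.2, -0.3]
opening: 0.001
grip_force: 0.0
size [239.7  98.7] c 606.0 -70.4 yaw -5.92 in cradle FL [  0.6 107.4] FR [ -37.4 -129.6] world pushL [567.2  40.2] pushR [ 545.3 -170.7]
t 21.05 pos [ 515.2 -162.1   43. ] F [-0.6 -0.1  0.6] shift(tool) [16.9  5.8 13.8] turn [-0.2  0.1 -0.1]
```

```bash
python3 -m crank '[[[6,2.9,5.9],[0,0,0]],[[6,2.9,5.9],[0,0,0]],[[1.1,0,0.5],[0,0,0]],[[1.1,0,0.5],[0,0,0]],[[1.1,0,0.5],[0,0,0]],[[1.1,0,0.5],[0,0,0]],[[1.1,0,0.4],[0,0,0]],[[1.1,0,0.4],[0,0,0]],[[1.2,0,0.3],[0,0,0]],[[1.2,0,0.3],[0,0,0]],[[1.2,0,0.3],[0,0,0]],[[1.2,0,0.3],[0,0,0]]]'; python3 -m crank '[[[1.9,0.6,0.4],[0.15,0,-0.3]],[[1.9,0.6,0.4],[0.2,0,-0.45]],[[1.9,0.6,0.4],[0.27,0,-0.59]],[[1.9,0.7,0.5],[0.27,0,-0.59]],[[1.9,0.7,0.5],[0.27,0,-0.59]],[[1.9,0.7,0.5],[0.27,0,-0.59]],[[1.9,0.7,0.5],[0.27,0,-0.59]],[[1.9,0.7,0.5],[0.27,0,-0.59]],[[1.9,0.7,0.5],[0.27,0,-0.59]],[[1.9,0.7,0.5],[0.27,0,-0.59]],[[1.9,0.7,0.6],[0.27,0,-0.59]],[[1.9,0.7,0.6],[0.27,0,-0.59]],[[1.9,0.7,0.6],[0.27,0,-0.59]]]'
python3 -c "
from h import *
bat();to([0,0,0],0,25)"
```

```text
time_s: 22.25
eef_pos: [535.2, -171.1, 34.2]
tool_rot: [[0.908, -0.102, 0.406], [-0.094, -0.995, -0.04], [0.408, -0.002, -0.913]]
wrist_force: [-12.4, 2.3, 2.2]
opening: -0.001
grip_force: 6.1
time_s: 23.55
eef_pos: [557.4, -181.3, 36.5]
tool_rot: [[0.915, 0.037, 0.403], [0.032, -0.999, 0.019], [0.403, -0.004, -0.915]]
wrist_force: [-10.6, 0.1, -1.3]
opening: -0.0
grip_force: 5.6
size [ 98.8 240.2] c 613.8 -71.1 yaw 1.9 in cradle FL [ -7.3 114.6] FR [ -12.8 -125.4] world pushL [560.3  33.2] pushR [ 567.3 -178.7]
t 23.6 pos [ 558.  -181.7   36.7] F [-10.6  -0.3  -2.1] shift(tool) [-519.3 -201.8 -188.2] turn [-1.1  1.2  1.8]
```

```bash
python3 -m crank '[[[1.8,0.7,0.7],[0.27,0,-0.59]],[[1.8,0.7,0.7],[0.27,0,-0.59]],[[1.8,0.7,0.7],[0.27,0,-0.59]],[[1.8,0.7,0.7],[0.27,0,-0.59]],[[0.9,0.3,0.4],[0.14,0,-0.3]],[[0.9,0.3,0.4],[0.14,0,-0.3]]]'; python3 -m crank '[[[0.9,0.3,0.4],[0.14,0,-0.3]],[[0.9,0.3,0.4],[0.14,0,-0.3]]]';python3 -m crank '[[[0.9,0.3,0.4],[0.14,0,-0.3]],[[0.9,0.3,0.4],[0.14,0,-0.3]]]'
python3 -c "
from h import *
bat();to([0,0,0],0,25)"
```

```text
time_s: 24.2
eef_pos: [567.5, -184.7, 37.1]
tool_rot: [[0.911, 0.093, 0.401], [0.083, -0.996, 0.042], [0.403, -0.004, -0.915]]
wrist_force: [-11.7, -1.1, -0.8]
opening: 0.003
grip_force: 5.9
time_s: 24.4
eef_pos: [569.5, -185.1, 37.1]
tool_rot: [[0.91, 0.105, 0.401], [0.094, -0.995, 0.046], [0.403, -0.005, -0.915]]
wrist_force: [-11.1, -1.3, -2.0]
opening: -0.001
grip_force: 5.7
time_s: 24.6
eef_pos: [571.4, -185.6, 37.1]
tool_rot: [[0.909, 0.116, 0.4], [0.104, -0.993, 0.051], [0.403, -0.005, -0.915]]
wrist_force: [-14.7, -0.4, 0.8]
opening: -0.002
grip_force: 7.0
size [ 98.6 239.9] c 618.4 -71.0 yaw 6.69 in cradle FL [-12.8 118.4] FR [   1.8 -121.1] world pushL [556.4  28.5] pushR [ 581.1 -182.1]
t 24.65 pos [ 571.4 -185.6   37.1] F [-12.7  -0.2  -0.8] shift(tool) [-515.1 -250.5 -185. ] turn [-3.   1.2  6. ]
```

```bash
python3 -m crank '[[[-12,0,-5],[0,0,0]],[[-13,0,-6],[0,0,0]],[[0,-30,0],[0,0,0]],[[0,-30,0],[0,0,0]],[[0,-30,0],[0,0,0]],[[0,-30,0],[0,0,0]],[[0,-30,0],[0,0,0]],[[0,-30,0],[0,0,0]],[[0,-33,0],[0,0,0]],[[0,0,0],[0,0,0]],[[0,0,0],[0,0,0]]]'
python3 -c "
from h import *
bat();to([546.5,27.3,38],6.7,25)"
```

```text
time_s: 25.75
eef_pos: [528.8, 25.3, 43.7]
tool_rot: [[0.9, 0.122, 0.419], [0.11, -0.993, 0.053], [0.422, -0.002, -0.907]]
wrist_force: [-0.0, -0.3, -0.7]
opening: -0.0
grip_force: 0.0
size [ 98.4 239.6] c 618.1 -70.8 yaw 6.62 in cradle FL [-12.9 118.5] FR [   1.4 -121. ] world pushL [556.3  28.7] pushR [ 580.7 -181.9]
t 25.8 pos [528.8  23.5  43.4] F [ 0.3 -0.9  0.8] shift(tool) [14.1 -1.7 12.5] turn [-0.1  0.1  0.1]
```

```bash
python3 -m crank '[[[4.8,-0.8,5.2],[0,0,0]],[[4.8,-0.8,5.2],[0,0,0]],[[1.1,0,0.5],[0,0,0]],[[1.1,0,0.5],[0,0,0]],[[1.1,0,0.5],[0,0,0]],[[1.1,0,0.5],[0,0,0]],[[1.1,0,0.4],[0,0,0]],[[1.1,0,0.4],[0,0,0]],[[1.2,0,0.3],[0,0,0]],[[1.2,0,0.3],[0,0,0]],[[1.2,0,0.3],[0,0,0]],[[1.2,0,0.3],[0,0,0]]]'; python3 -m crank '[[[1.9,-0.6,0.4],[-0.15,0,0.3]],[[1.9,-0.6,0.4],[-0.2,0,0.45]],[[1.9,-0.6,0.4],[-0.27,0,0.59]],[[1.9,-0.7,0.5],[-0.27,0,0.59]],[[1.9,-0.7,0.5],[-0.27,0,0.59]]]'; python3 -m crank '[[[1,-0.3,0.4],[-0.14,0,0.3]],[[1,-0.3,0.4],[-0.14,0,0.3]]]'
python3 -c "
from h import *
bat();to([0,0,0],0,25)"
```

```text
time_s: 27.0
eef_pos: [545.7, 26.5, 34.5]
tool_rot: [[0.907, 0.117, 0.405], [0.107, -0.993, 0.047], [0.407, 0.001, -0.913]]
wrist_force: [-13.5, -1.2, 2.4]
opening: -0.002
grip_force: 6.9
time_s: 27.5
eef_pos: [553.1, 29.9, 34.8]
tool_rot: [[0.913, 0.067, 0.403], [0.062, -0.998, 0.025], [0.404, 0.002, -0.915]]
wrist_force: [-12.2, -1.0, -3.2]
opening: -0.001
grip_force: 5.8
time_s: 27.7
eef_pos: [555.3, 30.9, 35.0]
tool_rot: [[0.913, 0.056, 0.404], [0.052, -0.998, 0.021], [0.404, 0.002, -0.915]]
wrist_force: [-12.3, -1.6, -1.3]
opening: 0.001
grip_force: 6.2
size [103.2 239.8] c 624.5 -70.4 yaw 3.08 in cradle FL [  0.9 115.7] FR [   0.4 -124.3] world pushL [568.9  32.7] pushR [ 580.3 -179. ]
t 27.75 pos [555.6  31.1  35.2] F [-11.6  -1.8  -1.5] shift(tool) [-5.231e+02 -1.000e-01 -1.931e+02] turn [-1.2  1.1  3. ]
```

```bash
python3 -m crank '[[[1,-0.3,0.4],[-0.14,0,0.3]],[[1,-0.3,0.4],[-0.14,0,0.3]]]'; python3 -m crank '[[[0.9,-0.3,0.4],[-0.1,0,0.2]],[[0.9,-0.3,0.4],[-0.1,0,0.2]]]'; python3 -m crank '[[[0.9,-0.1,0.4],[-0.1,0,0.2]]]'
```

```text
time_s: 27.95
eef_pos: [557.3, 31.8, 35.2]
tool_rot: [[0.914, 0.045, 0.404], [0.042, -0.999, 0.016], [0.404, 0.002, -0.915]]
wrist_force: [-12.2, -0.9, -2.6]
opening: -0.004
grip_force: 5.8
time_s: 28.15
eef_pos: [558.9, 32.4, 35.0]
tool_rot: [[0.914, 0.037, 0.404], [0.035, -0.999, 0.012], [0.404, 0.003, -0.915]]
wrist_force: [-17.5, -1.0, 3.4]
opening: 0.0
grip_force: 8.6
time_s: 28.25
eef_pos: [558.9, 32.4, 34.7]
tool_rot: [[0.915, 0.033, 0.402], [0.031, -0.999, 0.01], [0.402, 0.003, -0.916]]
wrist_force: [-18.5, -0.3, 4.7]
opening: 0.001
grip_force: 9.4
```

```bash
python3 -m crank '[[[-12,0,-5],[0,0,0]],[[-14,0,-6],[0,0,0]],[[0,30,0],[0.1,0,-0.3]],[[0,30,0],[0,0,0]],[[0,30,0],[0,0,0]],[[0,30,0],[0,0,0]],[[0,30,0],[0,0,0]],[[0,30,0],[0,0,0]],[[0,32,0],[0,0,0]],[[0,0,0],[0,0,0]],[[0,0,0],[0,0,0]]]'
python3 -c "
from h import *
bat();to([568.4,-179.3,38],2.3,25)"
```

```text
time_s: 29.35
eef_pos: [550.0, -179.6, 40.2]
tool_rot: [[0.906, 0.038, 0.421], [0.033, -0.999, 0.017], [0.422, -0.001, -0.907]]
wrist_force: [1.2, 0.5, 0.5]
opening: -0.002
grip_force: 0.0
size [100.5 240.1] c 623.9 -70.4 yaw 1.83 in cradle FL [  2.9 114.6] FR [  -2.8 -125.3] world pushL [570.5  33.9] pushR [ 577.3 -178. ]
t 29.4 pos [ 549.9 -177.9   40.2] F [-0.2  1.  -0.1] shift(tool) [15.8  2.2  9.7] turn [-0.1  0.1 -0. ]
```

```bash
python3 -m crank '[[[5.5,1.1,3.7],[0,0,0]],[[5.5,1.1,3.7],[0,0,0]],[[1.1,0,0.5],[0,0,0]],[[1.1,0,0.5],[0,0,0]],[[1.1,0,0.5],[0,0,0]],[[1.1,0,0.5],[0,0,0]],[[1.1,0,0.4],[0,0,0]],[[1.1,0,0.4],[0,0,0]],[[1.2,0,0.3],[0,0,0]],[[1.2,0,0.3],[0,0,0]],[[1.2,0,0.3],[0,0,0]]]'; python3 -m crank '[[[1,0.2,0.3],[0.1,0,-0.2]],[[1,0.3,0.3],[0.14,0,-0.3]],[[1,0.3,0.3],[0.14,0,-0.3]]]'; python3 -m crank '[[[1,0.3,0.3],[0.14,0,-0.3]],[[0.9,0.3,0.3],[0.1,0,-0.2]]]'
```

```text
time_s: 30.5
eef_pos: [567.0, -180.0, 34.8]
tool_rot: [[0.912, 0.039, 0.408], [0.035, -0.999, 0.017], [0.408, -0.002, -0.913]]
wrist_force: [-11.8, 0.2, 2.4]
opening: 0.001
grip_force: 6.1
time_s: 30.8
eef_pos: [567.5, -180.5, 33.6]
tool_rot: [[0.914, 0.054, 0.402], [0.048, -0.999, 0.024], [0.403, -0.003, -0.915]]
wrist_force: [-14.3, -0.4, 1.9]
opening: -0.003
grip_force: 6.9
time_s: 31.0
eef_pos: [569.6, -181.1, 33.7]
tool_rot: [[0.913, 0.064, 0.402], [0.057, -0.998, 0.029], [0.403, -0.003, -0.915]]
wrist_force: [-12.6, -1.1, -1.5]
opening: 0.003
grip_force: 6.2
```

```bash
python3 -m crank '[[[0.9,0.3,0.3],[0.1,0,-0.2]],[[0.9,0.3,0.3],[0.1,0,-0.2]]]'; python3 -m crank '[[[0.8,0.1,0.3],[0,0,0]]]'
```

```text
time_s: 31.2
eef_pos: [571.5, -181.7, 33.7]
tool_rot: [[0.913, 0.071, 0.402], [0.064, -0.997, 0.032], [0.403, -0.004, -0.915]]
wrist_force: [-12.0, -0.6, -0.5]
opening: 0.003
grip_force: 6.8
time_s: 31.3
eef_pos: [571.6, -181.7, 33.5]
tool_rot: [[0.914, 0.071, 0.4], [0.064, -0.997, 0.032], [0.402, -0.004, -0.916]]
wrist_force: [-17.3, -0.4, 3.0]
opening: 0.004
grip_force: 8.3
```

```bash
python3 -m crank '[[[-12,0,-5],[0,0,0]],[[-14,0,-6],[0,0,0]],[[0,-30,0],[-0.1,0,0.2]],[[0,-30,0],[0,0,0]],[[0,-30,0],[0,0,0]],[[0,-30,0],[0,0,0]],[[0,-30,0],[0,0,0]],[[0,-30,0],[0,0,0]],[[0,-33,0],[0,0,0]],[[0,0,0],[0,0,0]],[[0,0,0],[0,0,0]]]'
python3 -c "
from h import *
to([557.8,32,38],3.5,25)"
```

```text
time_s: 32.4
eef_pos: [539.1, 31.5, 40.0]
tool_rot: [[0.904, 0.074, 0.421], [0.066, -0.997, 0.033], [0.423, -0.002, -0.906]]
wrist_force: [0.0, -0.5, 0.2]
opening: -0.001
grip_force: 0.0
t 32.4 pos [539.1  31.5  40. ] F [ 0.  -0.5  0.2] shift(tool) [16.   0.9  9.7] turn [-0.4 -0.   0.6]
```

```bash
python3 -m crank '[[[5.5,0.4,3.5],[-0.2,0,0.3]],[[5.5,0.4,3.5],[-0.1,0,0.3]],[[1.1,0,0.5],[0,0,0]],[[1.1,0,0.5],[0,0,0]],[[1.1,0,0.5],[0,0,0]],[[1.1,0,0.4],[0,0,0]],[[1.1,0,0.4],[0,0,0]],[[1.1,0,0.4],[0,0,0]],[[1.1,0,0.3],[0,0,0]],[[1.1,0,0.3],[0,0,0]]]'; python3 -m crank '[[[1,0,0.3],[0,0,0]],[[1,0,0.3],[0,0,0]],[[1,0,0.3],[0,0,0]]]'; python3 -m crank '[[[1,0,0.3],[0,0,0]]]'; python3 -m crank '[[[1,0,0.3],[0,0,0]]]'
```

```text
time_s: 33.4
eef_pos: [557.7, 29.4, 36.3]
tool_rot: [[0.908, 0.057, 0.415], [0.052, -0.998, 0.024], [0.415, 0.0, -0.91]]
wrist_force: [-6.4, -0.3, 1.5]
opening: 0.001
grip_force: 3.8
time_s: 33.7
eef_pos: [557.8, 29.0, 34.9]
tool_rot: [[0.911, 0.057, 0.409], [0.053, -0.998, 0.022], [0.41, 0.002, -0.912]]
wrist_force: [-11.6, -0.4, 2.2]
opening: 0.004
grip_force: 6.0
time_s: 33.8
eef_pos: [557.8, 28.9, 34.4]
tool_rot: [[0.911, 0.057, 0.408], [0.053, -0.998, 0.021], [0.408, 0.002, -0.913]]
wrist_force: [-13.7, -0.3, 2.3]
opening: -0.002
grip_force: 6.7
time_s: 33.9
eef_pos: [557.9, 28.8, 34.0]
tool_rot: [[0.912, 0.057, 0.406], [0.053, -0.998, 0.021], [0.407, 0.002, -0.914]]
wrist_force: [-14.3, -0.1, 4.5]
opening: -0.001
grip_force: 7.5
```

```bash
python3 -m crank '[[[0.9,0,0.3],[0,0,0]]]';  python3 -m crank '[[[0.8,0,0.3],[0,0,0]]]'; python3 -m crank '[[[0.8,0,0.3],[0,0,0]]]'
```

```text
time_s: 34.0
eef_pos: [557.9, 28.6, 33.5]
tool_rot: [[0.913, 0.056, 0.404], [0.053, -0.998, 0.02], [0.405, 0.003, -0.914]]
wrist_force: [-16.3, 0.0, 2.8]
opening: -0.002
grip_force: 8.1
time_s: 34.1
eef_pos: [558.1, 28.6, 33.2]
tool_rot: [[0.913, 0.056, 0.403], [0.053, -0.998, 0.02], [0.404, 0.003, -0.915]]
wrist_force: [-16.6, -0.8, 2.6]
opening: -0.001
grip_force: 7.8
time_s: 34.2
eef_pos: [559.1, 29.0, 33.2]
tool_rot: [[0.913, 0.057, 0.404], [0.053, -0.998, 0.021], [0.404, 0.002, -0.915]]
wrist_force: [-14.6, -0.0, -0.9]
opening: -0.002
grip_force: 6.9
```

```bash
python3 -m crank '[[[0.7,0,0.3],[0,0,0]]]';  python3 -m crank '[[[0.7,0,0.3],[0,0,0]]]'; python3 -m crank '[[[0.6,0,0.3],[0,0,0]]]'
```

```text
time_s: 34.3
eef_pos: [559.3, 28.9, 33.0]
tool_rot: [[0.914, 0.057, 0.403], [0.053, -0.998, 0.02], [0.403, 0.003, -0.915]]
wrist_force: [-16.6, 0.2, 3.2]
opening: -0.001
grip_force: 8.7
time_s: 34.4
eef_pos: [559.4, 28.7, 32.6]
tool_rot: [[0.914, 0.056, 0.401], [0.053, -0.998, 0.02], [0.402, 0.003, -0.916]]
wrist_force: [-19.0, -0.8, 3.2]
opening: -0.005
grip_force: 9.3
time_s: 34.5
eef_pos: [559.4, 28.6, 32.2]
tool_rot: [[0.915, 0.056, 0.4], [0.053, -0.998, 0.019], [0.401, 0.004, -0.916]]
wrist_force: [-19.9, 0.1, 3.5]
opening: -0.004
grip_force: 9.7
```

```bash
python3 -m crank '[[[-12,0,-5],[0,0,0]],[[-14,0,-6],[0,0,0]],[[0,30,0],[0,0,0]],[[0,30,0],[0,0,0]],[[0,30,0],[0,0,0]],[[0,30,0],[0,0,0]],[[0,30,0],[0,0,0]],[[0,30,0],[0,0,0]],[[0,30,0],[0,0,0]],[[0,0,0],[0,0,0]],[[0,0,0],[0,0,0]]]'
python3 -c "
from h import *
to([571,-180.5,38],3.1,25)"
```

```text
time_s: 35.6
eef_pos: [555.1, -181.9, 38.1]
tool_rot: [[0.905, 0.055, 0.421], [0.05, -0.998, 0.025], [0.422, -0.001, -0.907]]
wrist_force: [-0.7, 1.2, -0.6]
opening: -0.001
grip_force: 0.0
t 35.6 pos [ 555.1 -181.9   38.1] F [-0.7  1.2 -0.6] shift(tool) [14.4 -0.5  6.8] turn [-0.1  0.1  0. ]
```

```bash
python3 -m crank '[[[5,0,2],[0,0,0]],[[5,0,2],[0,0,0]],[[1.1,0,0.5],[0,0,0]],[[1.1,0,0.5],[0,0,0]],[[1.1,0,0.5],[0,0,0]],[[1.1,0,0.4],[0,0,0]],[[1.1,0,0.4],[0,0,0]],[[1.1,0,0.4],[0,0,0]],[[1.1,0,0.3],[0,0,0]],[[1.1,0,0.3],[0,0,0]],[[1,0,0.3],[0,0,0]],[[1,0,0.3],[0,0,0]]]'; python3 -m crank '[[[1,0,0.3],[0,0,0]]]'; python3 -m crank '[[[0.8,0,0.3],[0,0,0]]]'; python3 -m crank '[[[0.8,0,0.3],[0,0,0]]]'
```

```text
time_s: 36.8
eef_pos: [571.0, -180.1, 35.9]
tool_rot: [[0.911, 0.056, 0.409], [0.051, -0.998, 0.025], [0.409, -0.002, -0.912]]
wrist_force: [-10.8, -0.9, 2.8]
opening: 0.0
grip_force: 5.5
time_s: 36.9
eef_pos: [571.0, -180.1, 35.5]
tool_rot: [[0.912, 0.056, 0.407], [0.05, -0.998, 0.025], [0.407, -0.002, -0.913]]
wrist_force: [-12.9, -1.4, 3.1]
opening: 0.002
grip_force: 6.3
time_s: 37.0
eef_pos: [571.0, -180.1, 35.0]
tool_rot: [[0.913, 0.056, 0.405], [0.05, -0.998, 0.024], [0.406, -0.002, -0.914]]
wrist_force: [-13.9, -0.9, 3.7]
opening: -0.005
grip_force: 6.8
time_s: 37.1
eef_pos: [571.1, -180.2, 34.5]
tool_rot: [[0.913, 0.056, 0.403], [0.05, -0.998, 0.024], [0.404, -0.002, -0.915]]
wrist_force: [-13.8, -0.4, 1.7]
opening: -0.002
grip_force: 7.3
```

```bash
for i in 1; do :; done; python3 -m crank '[[[0.8,0,0.2],[0,0,0]]]'; python3 -m crank '[[[0.8,0,0.2],[0,0,0]]]'; python3 -m crank '[[[0.8,0,0.2],[0,0,0]]]'
```

```text
time_s: 37.2
eef_pos: [571.1, -180.2, 34.2]
tool_rot: [[0.914, 0.055, 0.402], [0.05, -0.998, 0.024], [0.403, -0.002, -0.915]]
wrist_force: [-14.8, -0.1, 3.2]
opening: 0.001
grip_force: 7.9
time_s: 37.3
eef_pos: [571.6, -180.3, 34.1]
tool_rot: [[0.914, 0.055, 0.401], [0.05, -0.998, 0.024], [0.402, -0.002, -0.916]]
wrist_force: [-16.2, -0.5, 4.1]
opening: -0.003
grip_force: 8.2
time_s: 37.4
eef_pos: [571.5, -180.3, 33.8]
tool_rot: [[0.915, 0.055, 0.4], [0.049, -0.998, 0.024], [0.4, -0.002, -0.916]]
wrist_force: [-16.9, -0.7, 4.0]
opening: 0.0
grip_force: 8.8
```

```bash
python3 -m crank '[[[0.6,0,0.2],[0,0,0]],[[0,0,0],[0,0,0]],[[-12,0,-5],[0,0,0]],[[-14,0,-6],[0,0,0]],[[0,-30,0],[0,0,0]],[[0,-30,0],[0,0,0]],[[0,-30,0],[0,0,0]],[[0,-30,0],[0,0,0]],[[0,-30,0],[0,0,0]],[[0,-30,0],[0,0,0]],[[0,-32,0],[0,0,0]],[[0,0,0],[0,0,0]],[[0,0,0],[0,0,0]]]'
python3 -c "
from h import *
to([559,30.5,38],3.1,25)"
```

```text
time_s: 38.7
eef_pos: [542.9, 33.1, 40.5]
tool_rot: [[0.905, 0.062, 0.422], [0.056, -0.998, 0.028], [0.423, -0.002, -0.906]]
wrist_force: [-0.0, -0.4, -0.1]
opening: -0.003
grip_force: 0.0
t 38.7 pos [542.9  33.1  40.5] F [-0.  -0.4 -0.1] shift(tool) [13.3  3.6  8.9] turn [-0.3 -0.   0.4]
```

```bash
python3 -m crank '[[[4.5,1.8,3.4],[0,0,0.2]],[[4.5,1.8,3.4],[0,0,0.2]],[[1.1,0,0.5],[0,0,0]],[[1.1,0,0.5],[0,0,0]],[[1.1,0,0.5],[0,0,0]],[[1.1,0,0.4],[0,0,0]],[[1.1,0,0.4],[0,0,0]],[[1.1,0,0.4],[0,0,0]],[[1.1,0,0.3],[0,0,0]],[[1.1,0,0.3],[0,0,0]],[[1,0,0.3],[0,0,0]],[[1,0,0.3],[0,0,0]]]'; python3 -m crank '[[[1,0,0.3],[0,0,0]],[[0.8,0,0.2],[0,0,0]]]'; python3 -m crank '[[[0.8,0,0.2],[0,0,0]],[[0.8,0,0.2],[0,0,0]]]'; python3 -m crank '[[[0.8,0,0.2],[0,0,0]]]'
```

```text
time_s: 39.9
eef_pos: [559.2, 27.5, 34.8]
tool_rot: [[0.911, 0.051, 0.41], [0.046, -0.999, 0.022], [0.411, -0.002, -0.912]]
wrist_force: [-11.6, -0.9, 2.3]
opening: -0.002
grip_force: 5.6
time_s: 40.1
eef_pos: [559.3, 27.3, 34.0]
tool_rot: [[0.912, 0.051, 0.407], [0.046, -0.999, 0.021], [0.408, -0.001, -0.913]]
wrist_force: [-13.1, -0.1, 3.4]
opening: 0.003
grip_force: 6.8
time_s: 40.3
eef_pos: [559.3, 27.2, 33.4]
tool_rot: [[0.913, 0.05, 0.404], [0.046, -0.999, 0.021], [0.405, -0.0, -0.914]]
wrist_force: [-15.4, 0.7, 3.8]
opening: 0.003
grip_force: 8.0
time_s: 40.4
eef_pos: [559.3, 27.1, 33.1]
tool_rot: [[0.914, 0.05, 0.403], [0.046, -0.999, 0.02], [0.403, 0.0, -0.915]]
wrist_force: [-17.5, 0.1, 3.6]
opening: -0.001
grip_force: 8.6
```

One more light step, then back off and inspect.

```bash
python3 -m crank '[[[0.7,0,0.2],[0,0,0]],[[0,0,0],[0,0,0]]]'; python3 -m crank '[[[-10,0,-4.5],[0,0,0]],[[-20,0,-9],[0,0,0]],[[-25,0,-12],[0,0,0]],[[10,0,-30],[0,0,0]],[[10,0,-30],[0,0,0]],[[0,0,0],[0,0,0]],[[0,0,0],[0,0,0]]]'
python3 - <<'E'
from h import *
bat()
for n in("scene","top"):
    c=eyes.camera(n);im=c["pixels"][:,:,::-1]
    if n=="top": im=im[120:300,180:450]
    else: im=im[120:400,40:420]
    cv2.imwrite(f"pics/f_{n}.png",cv2.resize(im,None,fx=2,fy=2,interpolation=cv2.INTER_CUBIC))
E
```

```text
time_s: 40.6
eef_pos: [559.4, 27.0, 32.7]
tool_rot: [[0.914, 0.05, 0.402], [0.046, -0.999, 0.02], [0.402, 0.0, -0.916]]
wrist_force: [-17.4, -1.2, 2.8]
opening: -0.003
grip_force: 8.4
time_s: 41.3
eef_pos: [503.7, 24.1, 103.4]
tool_rot: [[0.905, 0.05, 0.423], [0.044, -0.999, 0.024], [0.424, -0.003, -0.906]]
wrist_force: [0.3, 0.7, -0.2]
opening: -0.0
grip_force: 0.0
size [101.2 239.8] c 626.8 -70.2 yaw 2.85 in cradle FL [  3.7 115.6] FR [   2.2 -124.4] world pushL [571.6  33.2] pushR [ 582.1 -178.6]
```

View pics/f_scene.png

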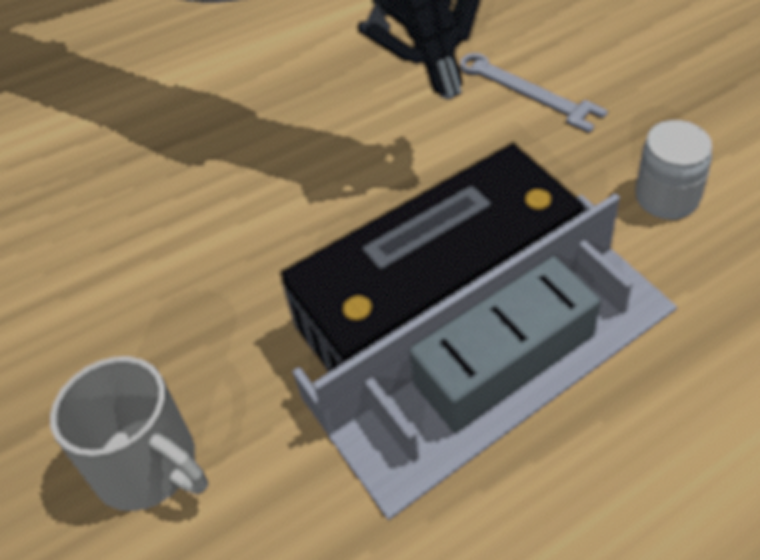

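View pics/f_top.png

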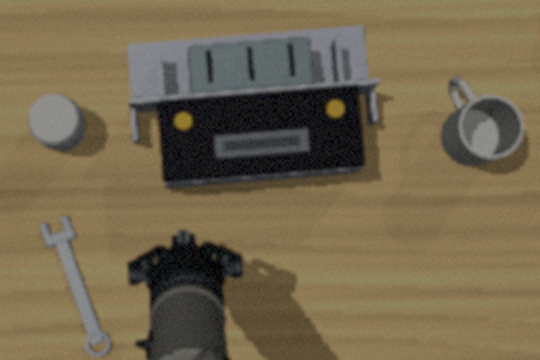

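The battery sits flush along the plate, from about (160,103) to (362,88) in the top crop. It is between the cheeks and flat; the tin, mug and wrench are where they were, and the gripper is clear.

```bash
python3 -c "
from rig import env
print(env.sign_off())"
```

```text
the job is handed in; nothing more can be done
None
```

The battery is home in its cradle, walked there by alternate pushes. The pictures and force readings show its front flush at both ends; it was pressed at each end with under 20 N by the readings, and handed in at about 41 s; the third swing met the plate at about 4 cm ahead, and the tin, mug and wrench look undisturbed.

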